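Drain the feed chute of appliance feet into the cup

TASK

The line is changing over, so empty the gravity feed chute: stand the large cup upright on the belt under the chute's spout, then press the sprung gate lever down by its pad until the catch clicks over and holds the gate open on its own. All four appliance feet must slide out into the cup; leave the cup standing there and do not disturb the other things on the belt.

Things in the scene. Friction and masses are not known exactly. Their poses are not given: they have to be found in the camera images.
- feed_chute: Bench gravity feed chute, fixed: grey base plate 175 x 110 x 8 mm (own x -45 to 130), aluminium post, U channel 39 mm wide sloping 32 degrees. Origin on the belt; own x (level) points from the spout to the channel's high end, y away from the lever side, z up. Channel: lip at own x = -100, high end at x = 60 mm, 265 mm up, the device's highest point. Space under the spout (x below -45) is free.
- spout_lip (a point): Middle of the spout's lower lip (top of the channel floor), 138 mm over the belt at own (-100, 0) mm of the chute; its underside is 132 mm up. Feet leave it along the chute's own -x and downwards. The gate blade swings up to 20 mm beyond the lip, more than 150 mm up.
- drop_point (a point): Point on the belt 30 mm beyond the lip, at own (-130, 0) mm of the chute. With the middle of the cup's foot here, within about 20 mm, all the feet fall into its mouth.
- large_cup: Large fluted plastic cup (a smaller cup of like shape stands at the back), empty, upright, about 60 g, 112 mm high, 111 mm across the rolled rim, about 97 mm across the mouth inside, 78 mm across the foot. Origin: centre of its underside, z up. It can be taken by pinching the rim (the top 16 mm, 50 mm from the axis, 3 to 6 mm thick), one finger inside and one outside.
- gate_lever (a joint): Gate lever, rad: 0 = raised, gate shut; grows as the pad is pressed down. A spring resists with about 6 N at the pad at first, up to 10 N. At 0.28 rad a sprung pawl snaps over the lever's cross pin; let go then, the lever stays held there, gate open. Hard stop at 0.36. Let go earlier, it springs back to 0. The feet slip out from about 0.22 rad on.
- press_pad (a point): Middle of the top face of the lever's round black press pad, 35 mm across, at the lever's tail beyond the chute's high end, at own (125, -46) mm of the chute, 247 mm over the belt when raised. Moves with the lever: 42 mm lower when the pawl snaps, 54 mm lower at the hard stop. Press from above, for instance with shut fingers.
- foot_0: Moulded black plastic appliance foot, a tapered disc 26 mm across and 12 mm thick, 14 g, first of four in the channel behind the gate blade. Origin: middle of its wide face.
- foot_1: Second foot of the queue, the same.
- foot_2: Third foot, the same.
- foot_3: Last foot, the same.
- marker: Bystander: marker pen 135 mm long lying near the belt's front edge. Origin at the middle of its underside.
- tape_black: Bystander: roll of black tape 62 mm across, 18 mm high, lying flat near the front edge. Origin under its centre.
- weight_small: Bystander: brass check weight, 30 mm across, 32 mm high, at the back. Origin under its centre.
- relay_blue: Bystander: upright relay 23 x 29 x 40 mm, at the back. Origin under its centre.
- transformer: Bystander: small transformer 56 x 48 x 42 mm, at the back left. Origin under its centre.
Things that resemble listed ones, but are neither listed nor needed, are in the scene too. Leave any orange or purple look-alike of the large_cup alone.

How it is judged (in metres and radians):
On the way:
1. the large cup stands upright on the belt under the spout, let go, with the gate still shut (angle between large_cup's own z axis and vertical below 0.12 rad and height (world z) of large_cup below 0.01 m and horizontal distance between large_cup and drop_point below 0.045 m and contact force between the fingers and large_cup below 0.1 N and value of joint gate_lever below 0.1 rad), for 0.2 s.
At the end, for the whole second after the job is handed in: The gate lever is held down by its catch (joint above 0.24 rad, nobody pressing); all four feet lie at rest inside the large cup; the cup stands upright (within 0.12 rad) on the belt under the spout (its middle within 70 mm of the drop point) (angle between large_cup's own z axis and vertical below 0.12 rad and height (world z) of large_cup below 0.01 m and value of joint gate_lever above 0.24 rad and linear speed of each of large_cup, foot_0, foot_1, foot_2, foot_3 below 0.03 m/s and horizontal distance between large_cup and drop_point below 0.07 m and horizontal distance between each of foot_0, foot_1, foot_2, foot_3 and large_cup below 0.05 m and z of foot_0 in the frame of large_cup between -0.005 and 0.1 m and z of foot_1 in the frame of large_cup between -0.005 and 0.1 m and z of foot_2 in the frame of large_cup between -0.005 and 0.1 m and z of foot_3 in the frame of large_cup between -0.005 and 0.1 m); the robot touches nothing.
It fails at once if another thing on the belt was disturbed (marker moved by more than 40 mm) (distance of marker from where it was at the start of the episode above 0.04 m).
It fails at once if another thing on the belt was disturbed (tape_black moved by more than 40 mm) (distance of tape_black from where it was at the start of the episode above 0.04 m).
It fails at once if another thing on the belt was disturbed (weight_small moved by more than 40 mm) (distance of weight_small from where it was at the start of the episode above 0.04 m).
It fails at once if another thing on the belt was disturbed (relay_blue moved by more than 40 mm) (distance of relay_blue from where it was at the start of the episode above 0.04 m).
It fails at once if another thing on the belt was disturbed (transformer moved by more than 40 mm) (distance of transformer from where it was at the start of the episode above 0.04 m).
It also fails if it takes over 58 s, if anything falls off the work surface, if the arm or the gripper's body presses on something with over 40 N, if the wrist force passes 120 N, or if a joint passes its speed limit or range.

ROBOT

A 7-joint arm with a two-finger parallel gripper is mounted at the origin on a cart in front of the work surface, level with it; the furniture and walls round the work are solid. World frame = base frame: x ahead of the robot, y to its left, z up, the work surface at z = 0. Lengths are in mm, angles in rad, forces in N, time in s.
With the tool pointing down it reaches from about 400 to 875 mm from the base axis. Payload 19.3 kg.
Tool frame: the origin (TCP) lies midway between the tips of the shut fingers; the grasp point (between the pads) lies 19 mm behind it (manip.grip_depth is the distance from the TCP to the grasp point, in mm); x points along the fingers, z is the direction in which the jaws open and shut, and the axes are right-handed (so a half turn about x gives the same grasp; the last joint's range is limited). The gripper opens to 85 mm and grips with 20 to 120 N. Pads are 22 mm wide; open, the fingers measure 114 mm over their backs; the gripper's body (76 mm by 85 mm) begins 54 mm behind the grasp point. The pads swing forward as they close: fully open they stand 13 mm farther back than shut.
Start: joints at [-1.234, 0.521, -0.036, 1.599, 0.021, 1.021, -0.113], TCP at [247.312, 573.978, 231.291] pointing down, gripper open.
Joint ranges: [-2.91, 2.91], [-0.3, 2.13], [-1.5, 1.42], [0.17, 2.43], [-1.26, 4.41], [0.16, 1.93], [-2.52, 2.52]. Speed limits (rad/s): [1.89, 1.89, 2.39, 2.39, 3.01, 3.01, 3.01].

INTERFACE

Orientations are given as a unit quaternion [w, x, y, z].
In Python, from rig import manip gives the robot as it stands. The module is installed in compiled form; this text tells all that it offers.
- The arm moves only by the tool arm_command, never from a script. Its argument "steps" is a list of rows, each a list of 3 entries, a list of its own where there are three numbers: the gripper's target within -1 to 1 (shut at 1, half-way at 0, fully open at -1), then the shift along the tool's x, y, z in cm, then the turn about the tool's x in degrees. In form: [[claw, [dx, dy, dz], yaw], ...]. A call has 1 to 5 rows; each row shifts and turns the commanded pose from where the row before left it, along the tool's axes as they then stand; what a row does not reach is not made up. A row lasts 1/8 s, in which the tool goes at most 62.5 mm and 10.7 degrees, less where a joint would pass 70% of its speed; a pose out of reach is approached as far as the arm can. A call with a gripper value outside its range is refused whole. The fingers move at their own pace and stop on an object; "newtons" is the grip in N (left out, the last holds). Time passes only in rows, so rows that do not move let the fingers close. It gives the time, the measured TCP pose, the force and the opening at its end, in the units of the state.
- manip.get_state(): the state, without advancing time (a new reading comes with each control period).
- manip.camera(name): name is "scene" or "top"; returns the picture (400x640x3 uint8, blue, green, red); there is no depth.
- manip.camera_model(name): a dict with "camera_matrix" (3x3 intrinsics, pixels), "eye" and "orientation" of the camera in the world. Camera axes: x right, y up, looking along -z (the intrinsics and any distortion apply to the point x, -y, -z); pixel columns grow to the right and rows downward; lengths in mm; the calibration is good to about 2 mm. A picture is of the moment at which its call begins. camera_model takes no time and is no camera call.
- manip.job_done(): hands the job in, once; it reports no verdict.
Trained networks look in the newest picture that a camera, given by its name, has taken for a name from the list of things; names that differ only in an ending like _2 or _b are one class to them, and where a whole thing is asked for, a point or a joint stands for the part that bears it (a point fixed in the world has none). Each returns a list of dicts, best first, with "conf" (0 to 1); they miss things now and then, are a little off and sometimes report something else, mostly with a low value. They report only what shows in the picture. A call takes as long as a camera call. They do not tell look-alikes from the thing itself.
- manip.search_frame(camera, label): "position" ([x, y, z] in mm, in world coordinates, good to about 4 mm: the middle of the surface that is visible of it).
- manip.masks_of(camera, label): "region" (400x640 bool, what is visible of it).
- manip.place_of(camera, label): "position" ([x, y, z] in mm, in world coordinates, good to about 4 mm: a listed point, or the origin of a listed thing).
The state is a dict: "t": time; "joints": joint angles; "joint_vel": joint speeds; "tau": joint torques, N m; "ee_pos": TCP position; "tcp_rot": TCP orientation; "ft_force": force on the tool from outside, world axes, zero at the start; "moment": the same for the moment, N m; "grip_width": finger opening in mm.
Only numpy, scipy, OpenCV 4.12 (cv2) and the standard library are available. Lean on these libraries where they do the work, as an engineer would, in place of code of your own. Each camera call takes 0.05 s, during which the arm holds its last target.

## Working session

There is one attempt and no reset: what is moved stays moved. The work goes in short steps, Python scripts to look and compute and a tool call to move; the robot and the scene stay as the last step left them, time stands still between calls to the robot, and variables do not carry over. Pictures are saved under pics/ and viewed, and the job is handed in when it is done.

Besides the shell and the picture viewer there is one more tool, called after "Call:" by a JSON object that holds its "method" and its "body". arm_command: Moves the arm, as the interface text tells. Its arguments: {"type":"object","properties":{"steps":{"type":"array"},"newtons":{"type":"number"}},"required":["steps"]}

```bash
mkdir -p pics; ls; python3 - <<'E'
from rig import manip
import cv2
s=manip.get_state(); print({k:s[k] for k in ['t','ee_pos','tcp_rot','grip_width','ft_force']})
for c in ['scene','top']:
    im=manip.camera(c); cv2.imwrite(f'pics/{c}0.png',im)
    m=manip.camera_model(c); print(c,m)
    for l in ['large_cup','feed_chute','spout_lip','drop_point','press_pad']:
        r=manip.place_of(c,l); print(c,l,[(list(map(round,d['position'])),round(d['conf'],2)) for d in r[:4]])
E
```

```text
pics
{'t': 0.0, 'ee_pos': array([247.16364254, 573.68134749, 230.7370274 ]), 'tcp_rot': array([ 0.59036504, -0.38892303,  0.59101487,  0.38847062]), 'grip_width': 85.15240614294224, 'ft_force': array([-0.5429496 , -0.90622728,  0.35968512])}
scene {'camera_matrix': array([[373.67690565,   0.        , 320.41649729],
       [  0.        , 373.67690565, 200.27075858],
       [  0.        ,   0.        ,   1.        ]]), 'eye': array([ 185.84855669, -425.9501833 ,  727.7300697 ]), 'orientation': array([ 0.85463921,  0.39906802, -0.15136373, -0.29567814])}
scene large_cup [([651, 249, 4], 0.85), ([463, 254, 0], 0.73), ([851, 65, -2], 0.62), ([383, -28, -1], 0.35)]
scene feed_chute [([579, -85, 0], 0.92)]
scene spout_lip [([549, 15, 142], 0.69)]
scene drop_point []
scene press_pad [([380, 148, -1], 0.63), ([566, -219, 246], 0.6)]
top {'camera_matrix': array([[454.38847059,   0.        , 322.53561444],
       [  0.        , 454.38847059, 195.68023775],
       [  0.        ,   0.        ,   1.        ]]), 'eye': array([ 382.78279747,   51.7155263 , 1405.81392992]), 'orientation': array([ 0.70536059,  0.0642652 , -0.05519121, -0.70376868])}
top large_cup [([856, 68, -4], 0.96), ([647, 244, -4], 0.95), ([468, 249, 1], 0.92), ([546, 13, 140], 0.42)]
top feed_chute [([578, -86, 1], 0.56)]
top spout_lip [([553, 12, 137], 0.76)]
top drop_point [([467, 249, 0], 0.29)]
top press_pad [([567, -212, 249], 0.7), ([751, 69, 1], 0.46)]
```

View pics/scene0.png

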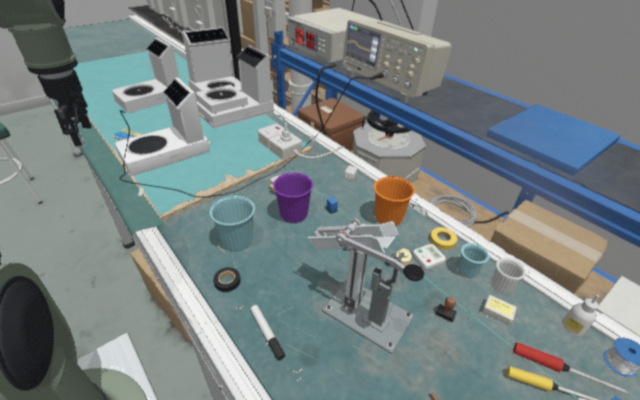

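View pics/top0.png

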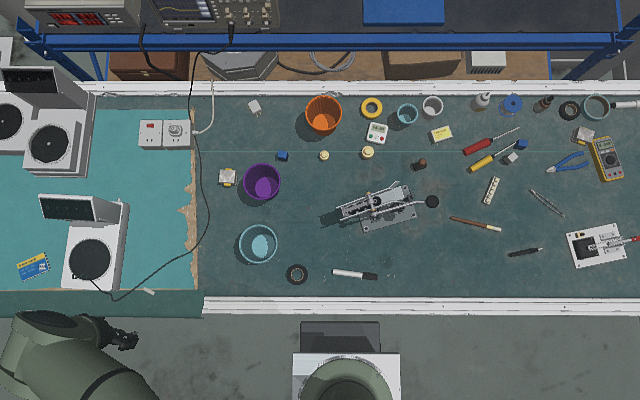

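The large cup is the light-blue one, at about (258,244) in top. The purple (262,182) and orange (323,115) cups are look-alikes. I'll refine the numbers and overlay them on the pictures.

```bash
cat > h.py <<'E'
import numpy as np, cv2
from scipy.spatial.transform import Rotation as R
from rig import manip
def rot(q): return R.from_quat([q[1],q[2],q[3],q[0]]).as_matrix()
def proj(c,P):
    m=manip.camera_model(c); p=(np.atleast_2d(P)-m['eye'])@rot(m['orientation'])
    q=np.c_[p[:,0],-p[:,1],-p[:,2]]; q=q@np.array(m['camera_matrix']).T
    return q[:,:2]/q[:,2:]
def circ(c,r): 
    a=np.linspace(0,2*np.pi,60); return np.c_[c[0]+r*np.cos(a),c[1]+r*np.sin(a),0*a+c[2]]
def state():
    s=manip.get_state(); T=rot(s['tcp_rot']); 
    print('t',round(s['t'],2),'tcp',s['ee_pos'].round(1),'x',T[:,0].round(3),'z',T[:,2].round(3),'w',round(s['grip_width'],1),'F',np.round(s['ft_force'],1)); return s,T
def plan(target,zdir=None):
    """report turn about tool x to bring z to +-zdir, then shift in tool axes cm after the turn"""
    s,T=state()
    if zdir is not None:
        z=np.append(zdir,0); a=np.degrees(np.arctan2(-(z@T[:,1]),z@T[:,2]))
        print('turn',round(a,1),'or',round((a+180+90)%360-90 -0,1))
        a=(a+90)%180-90; T=T@R.from_euler('x',a,degrees=True).as_matrix(); print('used',a.round(1))
    print('shift cm after turn',((np.array(target)-s['ee_pos'])@T/10).round(2))
E
cat > loc.py <<'E'
from h import *
import sys
ims={}
acc={l:[] for l in ['feed_chute','spout_lip','press_pad']}; cups=[]
for c in ['scene','top']:
    ims[c]=manip.camera(c)
    for l in acc:
        for d in manip.place_of(c,l):
            p=d['position']
            near={'feed_chute':(578,-86,0),'spout_lip':(551,14,138),'press_pad':(566,-216,247)}[l]
            if np.linalg.norm(p-np.array(near))<25: acc[l].append(p)
    for d in manip.place_of(c,'large_cup'):
        if np.linalg.norm(np.array(d['position'][:2])-(466,251))<30: cups.append(d['position'])
    for d in manip.masks_of(c,'large_cup'):
        m=d['region']; ys,xs=np.nonzero(m); print(c,round(d['conf'],2),xs.min(),xs.max(),ys.min(),ys.max())
print(acc,cups)
E
python3 loc.py; python3 -c "
from h import *
s,T=state()"
```

```text
scene 0.73 211 254 196 250
scene 0.69 374 415 176 225
scene 0.63 273 311 174 223
top 0.85 243 280 163 200
top 0.8 239 277 224 262
top 0.6 305 340 94 135
top 0.6 287 307 264 284
top 0.3 339 438 182 231
top 0.3 342 438 195 216
{'feed_chute': [[575.3, -84.2, -0.5]], 'spout_lip': [[548.2, 16.5, 140.5], [548.1, 11.9, 139.9]], 'press_pad': [[563.7, -218.0, 246.1], [567.0, -214.4, 250.6]]} [[465.7, 251.4, 0.3], [466.2, 251.5, -0.1]]
t 1.2 tcp [247.3 574.  231.3] x [ 0. -0. -1.] z [ 0.396  0.918 -0.   ] w 85.5 F [ 0.2 -0.  -0.9]
```

```bash
python3 - <<'E'
from h import *
W=np.array([[577.6,-85.2],[550.2,14],[566,-216]]); O=np.array([[0,0],[-100,0],[125,-46]])
Wc=W-W.mean(0);Oc=O-O.mean(0)
th=np.arctan2((Oc[:,0]*Wc[:,1]-Oc[:,1]*Wc[:,0]).sum(),(Oc*Wc).sum()); M=np.array([[np.cos(th),-np.sin(th)],[np.sin(th),np.cos(th)]])
o=W.mean(0)-M@O.mean(0); u=M[:,0]
print('th',np.degrees(th),'o',o,'u',u,'res',(O@M.T+o-W).round(1).tolist())
f=lambda x,y:o+M@[x,y]
drop=f(-130,0);pad=f(125,-46); print('drop',drop,'pad',pad)
cup=np.array([466,251.5])
for c in ['scene','top']:
    im=cv2.imread(f'pics/{c}0.png'); im=cv2.resize(im,None,fx=3,fy=3,interpolation=cv2.INTER_CUBIC)
    def dr(P,col): cv2.polylines(im,[np.int32(np.round(proj(c,P)*3+1))],True,col,1)
    dr(circ([*cup,112],55.5),(0,0,255)); dr(circ([*cup,0],39),(0,0,255))
    dr(circ([*pad,247],17.5),(0,255,255)); dr(circ([*drop,0],39),(0,255,0))
    dr(np.array([[*f(-100,-19.5),138],[*f(-100,19.5),138]]),(0,255,0))
    dr(np.array([[*f(a,b),8] for a,b in [(-45,-55),(130,-55),(130,55),(-45,55)]]),(255,0,255))
    x0,y0=(580,520) if c=='scene' else (660,500)
    cv2.imwrite(f'pics/ov_{c}.png',im[y0:y0+560,x0:x0+760])
w=-u
print('grasp pt',cup+50*w,'at drop',drop+50*w)
plan([*(cup+50*w),231],u)
E
```

```text
th -74.59676495390244 o [577.169145  -83.6266348] u [ 0.26561055 -0.96408041] res [[-0.4, 1.6], [0.4, -1.2], [0.0, -0.4]]
drop [542.63977324  41.70381835] pad [ 566.0227652  -216.35477129]
grasp pt [452.7194724  299.70402044] at drop [529.35924564  89.90783879]
t 1.2 tcp [247.3 574.  231.3] x [ 0. -0. -1.] z [ 0.396  0.918 -0.   ] w 85.5 F [ 0.2 -0.  -0.9]
turn 141.3 or -38.7
used -38.7
shift cm after turn [ 3.000e-02 -1.252e+01 -3.190e+01]
```

View pics/ov_top.png

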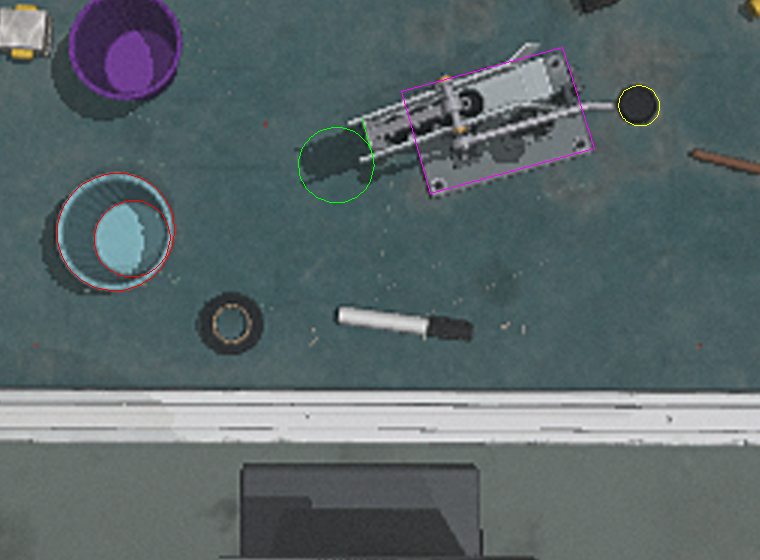

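View pics/ov_scene.png

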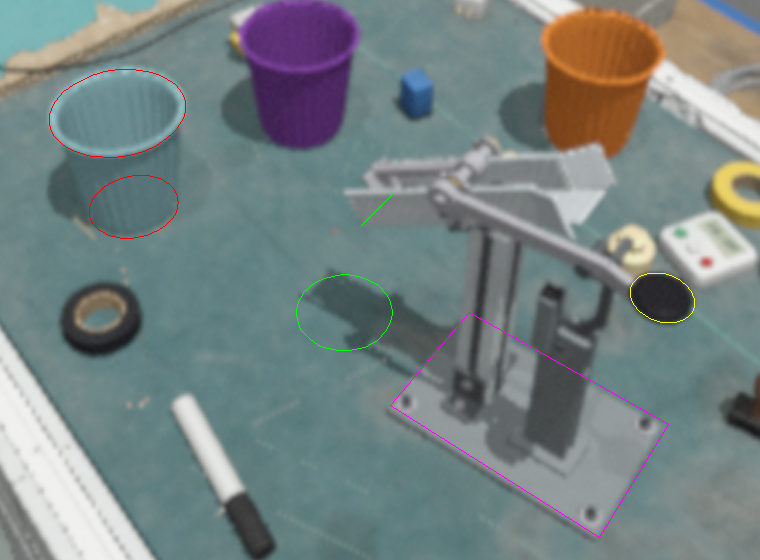

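Every overlay sits on its object: rim circle, base plate and pad. Next I turn the tool and move above the cup rim on the side away from the chute.

Call:
{"method": "arm_command", "body": {"steps": [[0,[0,0,0],-9.7],[0,[0,0,0],-9.7],[0,[0,0,0],-9.7],[0,[0,0,0],-9.6],[0,[0,-2.0,-5.3],0]]}}

```text
t: 1.82
ee_pos: [278.4, 530.0, 230.9]
tcp_rot: [0.426, -0.563, 0.426, 0.565]
ft_force: [1.7, -1.1, -0.2]
grip_width: 42.4
```

Call:
{"method": "arm_command", "body": {"steps": [[0,[0,-2.1,-5.3],0],[0,[0,-2.1,-5.3],0],[0,[0,-2.1,-5.3],0],[0,[0,-2.1,-5.3],0],[0,[0,-2.1,-5.4],0]]}}

```text
t: 2.45
ee_pos: [453.5, 298.1, 231.5]
tcp_rot: [-0.429, 0.563, -0.428, -0.562]
ft_force: [1.0, 1.1, -0.3]
grip_width: 42.6
```

```bash
python3 -c "
from h import *
plan([452.7,299.7,85],[0.2656,-0.9641])"
```

```text
t 2.45 tcp [453.5 298.1 231.5] x [ 0.  0. -1.] z [-0.265  0.964  0.   ] w 42.6 F [ 1.   1.1 -0.3]
turn 180.0 or -0.0
used -0.0
shift cm after turn [14.65  0.04  0.17]
```

Call:
{"method": "arm_command", "body": {"steps": [[0,[5,0,0.1],0],[0,[4,0,0],0],[0,[3,0,0],0],[0,[2.6,0,0],0],[0,[0,0,0],0]]}}

```text
t: 3.08
ee_pos: [451.4, 300.0, 84.0]
tcp_rot: [0.428, -0.562, 0.43, 0.563]
ft_force: [1.0, 0.1, 0.3]
grip_width: 42.9
```

```bash
python3 -c "
from h import *
plan([452.7,299.7,85],[0.2656,-0.9641])
cv2.imwrite('pics/s1.png',cv2.resize(manip.camera('scene')[120:300,120:360],None,fx=3,fy=3))"
```

```text
t 3.08 tcp [451.4 300.   84. ] x [-0.002 -0.002 -1.   ] z [-0.265  0.964 -0.001] w 42.9 F [1.  0.1 0.3]
turn 180.0 or -0.0
used -0.0
shift cm after turn [-0.1  -0.12 -0.06]
```

View pics/s1.png

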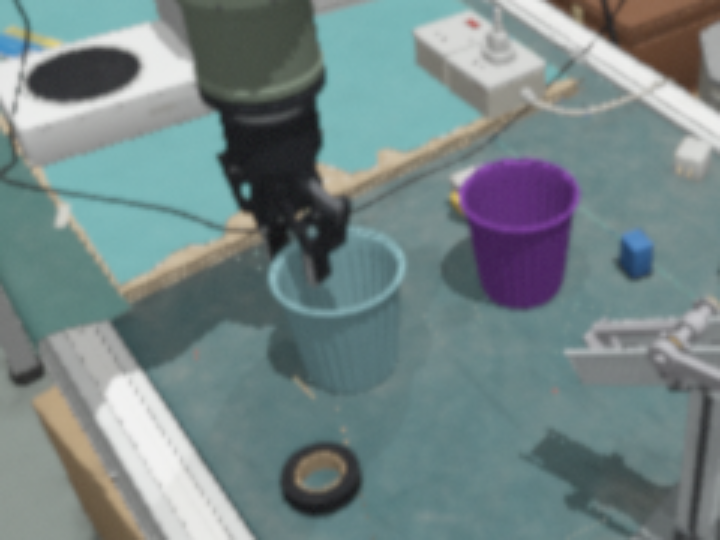

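The near finger is inside the cup, crop (318,265), and the other is outside the rim, with no contact. Now closing.

Call:
{"method": "arm_command", "body": {"steps": [[1,[0,0,0],0],[1,[0,0,0],0],[1,[0,0,0],0],[1,[0,0,0],0]], "newtons": 25}}

```text
t: 3.62
ee_pos: [452.8, 300.8, 86.4]
tcp_rot: [-0.429, 0.563, -0.428, -0.562]
ft_force: [-1.1, -1.1, 8.5]
grip_width: 9.3
```

Call:
{"method": "arm_command", "body": {"steps": [[1,[-0.5,0,0],0],[1,[-0.5,0,0],0],[1,[-0.5,0,0],0],[1,[0,0,0],0]]}}

```text
t: 4.12
ee_pos: [452.5, 301.1, 101.0]
tcp_rot: [-0.429, 0.562, -0.428, -0.562]
ft_force: [-1.1, 3.4, 7.6]
grip_width: 5.9
```

```bash
python3 -c "
from h import *
state()
for c in ['scene','top']:
    im=manip.camera(c); cv2.imwrite('pics/g_%s.png'%c,cv2.resize(im[140:290,150:350],None,fx=3.5,fy=3.5))
    print([(d['position'],d['conf']) for d in manip.place_of(c,'large_cup')])"
```

```text
t 4.12 tcp [452.5 301.1 101. ] x [ 0.001  0.001 -1.   ] z [-0.265  0.964  0.001] w 5.9 F [-1.1  3.4  7.6]
[([648.1, 249.2, 4.0], 0.87), ([458.2, 272.2, 6.0], 0.67), ([853.7, 67.4, 0.6], 0.58)]
[([461.6, 271.9, 8.1], 0.93), ([854.1, 65.3, -3.1], 0.93), ([649.6, 249.5, -4.3], 0.67)]
```

View pics/g_scene.png

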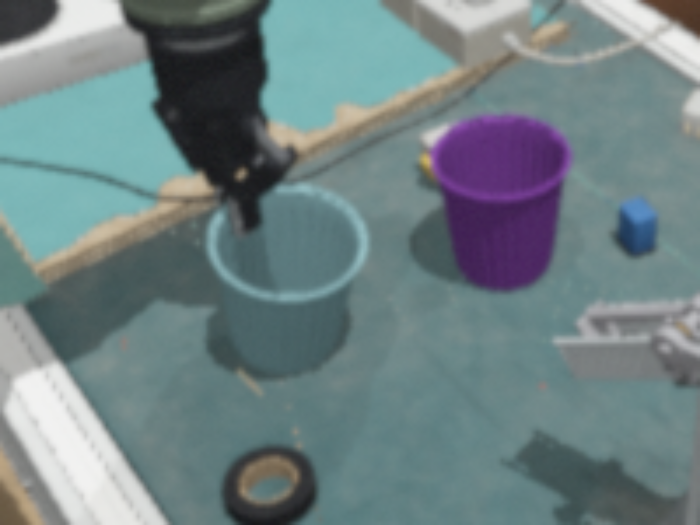

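The rim has seated against the pads, so the cup is tilted about 0.17 rad and its foot has swung toward the pinch side. I'll lift a bit more and check that it clears the belt.

Call:
{"method": "arm_command", "body": {"steps": [[1,[-0.5,0,0],0],[1,[-0.3,0,0],0],[1,[0,0,0],0]]}}

```text
t: 4.7
ee_pos: [452.2, 300.6, 108.5]
tcp_rot: [-0.429, 0.562, -0.428, -0.562]
ft_force: [0.3, 0.8, -1.4]
grip_width: 5.7
```

```bash
python3 -c "
from h import *
state()
for c in ['scene','top']:
    im=manip.camera(c); cv2.imwrite('pics/g2_%s.png'%c,cv2.resize(im[140:290,150:350],None,fx=3.5,fy=3.5))
    print([(d['position'],d['conf']) for d in manip.place_of(c,'large_cup')])"
```

```text
t 4.7 tcp [452.2 300.6 108.5] x [ 0.  0. -1.] z [-0.265  0.964  0.   ] w 5.7 F [ 0.3  0.8 -1.4]
[([650.2, 249.4, 2.9], 0.7), ([854.4, 66.6, 4.1], 0.61)]
[([459.7, 274.7, 10.7], 0.8), ([649.4, 247.6, -2.0], 0.61), ([574.1, -81.8, 193.5], 0.19)]
```

View pics/g2_scene.png

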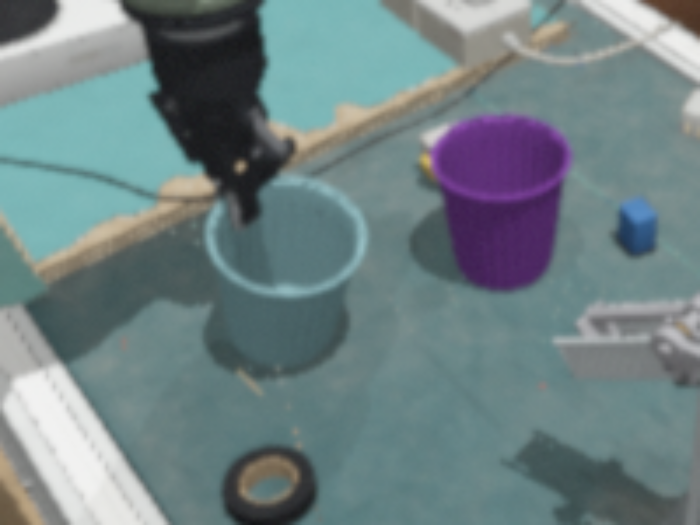

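Fz is back to about 0, so the cup hangs free. Its tilted foot origin is 27 mm from the TCP towards the chute. Now I slide it toward the drop point in a straight line along the chute axis.

Call:
{"method": "arm_command", "body": {"steps": [[1,[-0.4,-0.6,-2],0],[1,[0,-0.6,-4],0],[1,[0,-0.7,-4.5],0],[1,[0,0,-4],0],[1,[0,0,-2],0]]}}

```text
t: 5.52
ee_pos: [514.8, 144.1, 112.2]
tcp_rot: [-0.429, 0.562, -0.429, -0.562]
ft_force: [-0.1, 0.9, -1.2]
grip_width: 5.7
```

```bash
python3 -c "
from h import *
plan([533.2,75.9,112])
for c in ['scene','top']:
    im=manip.camera(c); cv2.imwrite('pics/g3_%s.png'%c,cv2.resize(im[140:340,220:440],None,fx=3,fy=3))
    print([(d['position'],d['conf']) for d in manip.place_of(c,'large_cup')])"
```

```text
t 5.53 tcp [514.8 144.1 112.2] x [-0.    -0.001 -1.   ] z [-0.263  0.965 -0.001] w 5.7 F [-0.1  0.9 -1.2]
shift cm after turn [ 0.02  0.02 -7.06]
[([519.4, 119.5, 17.0], 0.97), ([853.6, 68.9, 1.8], 0.92), ([648.9, 248.3, 3.2], 0.62)]
[([646.9, 248.5, -2.2], 0.8), ([855.6, 65.3, -2.0], 0.8)]
```

View pics/g3_scene.png

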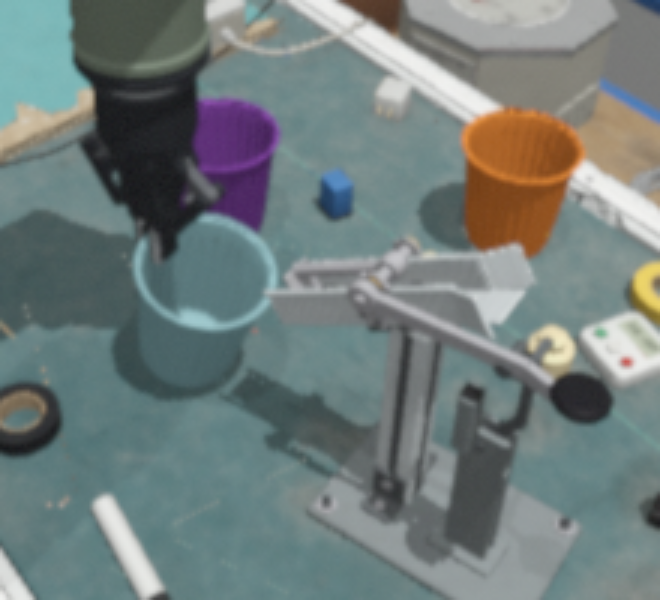

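Call:
{"method": "arm_command", "body": {"steps": [[1,[0.3,0,-2],0],[1,[0.2,0,-2],0],[1,[0,0,-1.6],0],[1,[0,0,-1],0],[1,[0,0,0],0]]}}

```text
t: 6.35
ee_pos: [532.0, 82.2, 107.3]
tcp_rot: [-0.429, 0.562, -0.429, -0.562]
ft_force: [0.1, 0.0, -1.0]
grip_width: 5.3
```

Call:
{"method": "arm_command", "body": {"steps": [[1,[0.4,0,0],0],[1,[0.2,0,0],0],[1,[0,0,0],0]]}}

```text
t: 6.72
ee_pos: [532.3, 85.0, 102.0]
tcp_rot: [-0.429, 0.563, -0.427, -0.563]
ft_force: [-2.7, 5.5, 14.2]
grip_width: 5.8
```

```bash
python3 -c "
from h import *
plan([533.2,75.9,100])
for c in ['scene','top']:
    im=manip.camera(c); cv2.imwrite('pics/g4_%s.png'%c,cv2.resize(im[140:340,220:440],None,fx=3,fy=3))
    print([(d['position'],d['conf']) for d in manip.place_of(c,'large_cup')])"
```

```text
t 6.72 tcp [532.3  85.  102. ] x [ 0.002  0.002 -1.   ] z [-0.267  0.964  0.001] w 5.8 F [-2.7  5.5 14.2]
shift cm after turn [ 0.2   0.16 -0.9 ]
[([858.8, 68.0, 0.3], 0.75), ([536.9, 61.3, 7.8], 0.68)]
[([647.5, 245.9, -5.0], 0.79), ([852.5, 66.8, -2.7], 0.79)]
```

View pics/g4_scene.png

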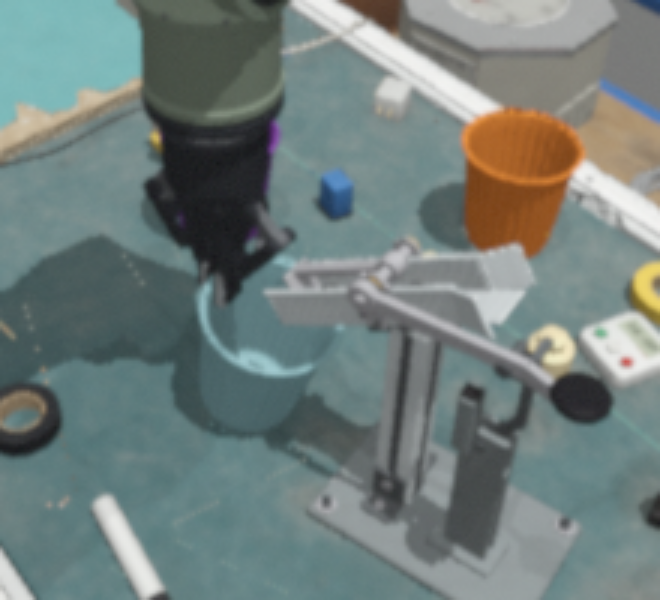

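View pics/g4_top.png

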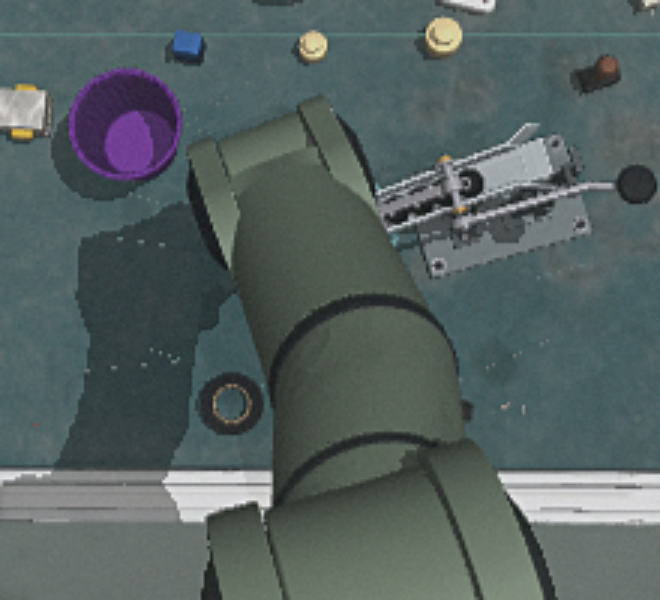

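The far edge of the foot touches the belt with Fz about 14 N, but the cup is about 18 mm short of the drop point. I'll raise slightly, move 11 mm inward, set it down and release slowly.

Call:
{"method": "arm_command", "body": {"steps": [[1,[-0.6,0,0],0],[1,[0,0,-0.7],0],[1,[0,0,-0.7],0],[1,[0.4,0,0],0],[1,[0,0,0],0]], "newtons": 20}}

```text
t: 7.55
ee_pos: [535.4, 69.3, 102.9]
tcp_rot: [0.428, -0.562, 0.429, 0.563]
ft_force: [0.2, 0.1, 0.1]
grip_width: 5.8
```

Call:
{"method": "arm_command", "body": {"steps": [[0.7,[0,0,0],0],[0.5,[0,0,0],0],[0.3,[0,0,0],0],[0.0,[0,0,0.2],0],[0,[0,0,0],0]]}}

```text
t: 8.18
ee_pos: [534.9, 73.9, 103.6]
tcp_rot: [0.429, -0.563, 0.427, 0.563]
ft_force: [-4.9, 15.0, 4.5]
grip_width: 42.7
```

```bash
python3 -c "
from h import *
state()
for c in ['scene']:
    im=manip.camera(c); cv2.imwrite('pics/g5_%s.png'%c,cv2.resize(im[140:340,220:440],None,fx=3,fy=3))
    print([(d['position'],d['conf']) for d in manip.place_of(c,'large_cup')])"
```

```text
t 8.18 tcp [534.9  73.9 103.6] x [ 0.     0.002 -1.   ] z [-0.268  0.963  0.002] w 42.7 F [-4.9 15.   4.5]
[([540.5, 45.5, 1.3], 0.89), ([851.8, 66.0, 3.2], 0.81)]
```

View pics/g5_scene.png

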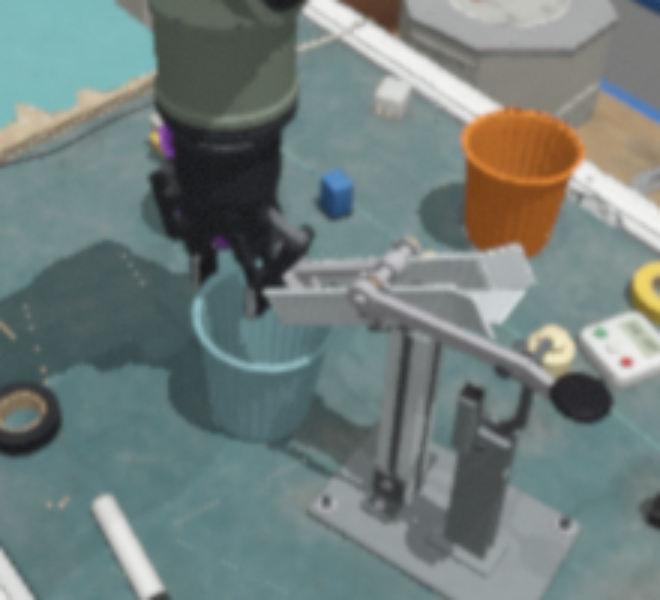

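The cup is upright at (540.5,45.5), 4 mm from the drop point. A 15 N side force shows that the inner finger leans on the channel, near (285,285) in the crop, so I back off outward and then up.

Call:
{"method": "arm_command", "body": {"steps": [[0,[0,0,0.6],0],[0,[-0.5,0,0.3],0],[0,[0,0,0],0]]}}

```text
t: 8.65
ee_pos: [532.9, 80.0, 108.8]
tcp_rot: [-0.429, 0.563, -0.428, -0.562]
ft_force: [-0.3, 0.6, 0.1]
grip_width: 42.5
```

```bash
python3 -c "
from h import *
state()
for c in ['scene']:
    im=manip.camera(c); cv2.imwrite('pics/g6_%s.png'%c,cv2.resize(im[140:340,220:440],None,fx=3,fy=3))
    print([(d['position'],d['conf']) for d in manip.place_of(c,'large_cup')])"
```

```text
t 8.65 tcp [532.9  80.  108.8] x [ 0.001 -0.    -1.   ] z [-0.266  0.964 -0.   ] w 42.5 F [-0.3  0.6  0.1]
[([854.6, 64.8, 3.1], 0.74), ([539.9, 45.9, -2.1], 0.62), ([648.3, 247.2, 4.2], 0.52)]
```

View pics/g6_scene.png

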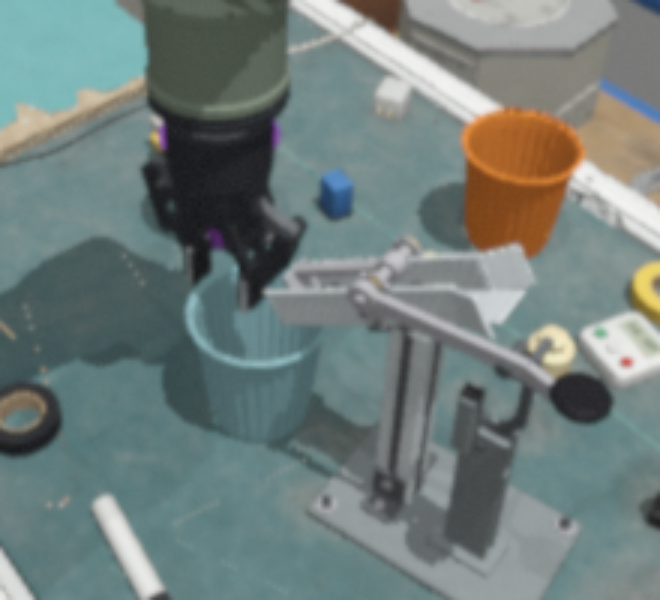

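The force is gone and the cup stands. Straight up, shutting the fingers once clear.

Call:
{"method": "arm_command", "body": {"steps": [[0,[-3,0,0.3],0],[0,[-5,0,0.5],0],[0,[-6,0,0],0],[1,[-6,0,0],0],[1,[-1,0,0],0]]}}

```text
t: 9.38
ee_pos: [531.7, 87.7, 322.2]
tcp_rot: [-0.43, 0.564, -0.427, -0.561]
ft_force: [-0.3, -0.6, -1.0]
grip_width: 6.7
```

```bash
python3 -c "
from h import *
plan([566,-216.4,310])
for c in ['scene','top']:
    im=manip.camera(c); cv2.imwrite('pics/g7_%s.png'%c,cv2.resize(im[140:340,220:440],None,fx=3,fy=3))
    print([(d['position'],d['conf']) for d in manip.place_of(c,'large_cup')],[(d['position'],d['conf']) for d in manip.place_of(c,'press_pad')])"
```

```text
t 9.38 tcp [531.7  87.7 322.2] x [ 0.006  0.001 -1.   ] z [-0.265  0.964 -0.   ] w 6.7 F [-0.3 -0.6 -1. ]
shift cm after turn [  1.2    4.75 -30.23]
[([539.6, 45.9, -2.0], 0.92), ([855.5, 68.8, 1.1], 0.73), ([649.7, 247.9, 3.3], 0.64), ([748.3, 193.7, -2.0], 0.45)] [([562.1, -213.9, 246.0], 0.69)]
[([648.7, 246.6, -2.0], 0.88), ([853.7, 65.9, -0.1], 0.81)] [([568.8, -216.2, 249.0], 0.69)]
```

View pics/g7_scene.png

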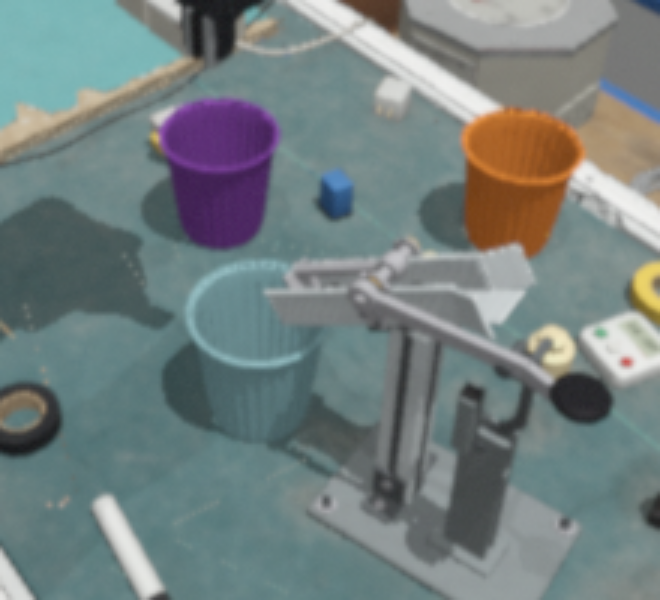

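The cup is standing under the spout, crop (260,350), and the gate is shut. Next I cross above the chute to the pad.

Call:
{"method": "arm_command", "body": {"steps": [[1,[0,0.9,-5.5],0],[1,[0,0.9,-6],0],[1,[0,0.9,-6],0],[1,[0,1,-6],0],[1,[0,1,-5],0]]}}

```text
t: 10.3
ee_pos: [560.4, -201.9, 317.0]
tcp_rot: [0.428, -0.562, 0.429, 0.563]
ft_force: [1.0, 0.7, -0.5]
grip_width: -0.3
```

```bash
python3 -c "
from h import *
plan([566,-216.4,255])"
```

```text
t 10.3 tcp [ 560.4 -201.9  317. ] x [-0.002  0.    -1.   ] z [-0.265  0.964  0.001] w -0.3 F [ 1.   0.7 -0.5]
shift cm after turn [ 6.2  -0.17 -1.55]
```

Call:
{"method": "arm_command", "body": {"steps": [[1,[0,-0.1,-1.6],0],[1,[3,0,0],0],[1,[2.5,0,0],0],[1,[0,0,0],0]]}}

```text
t: 10.8
ee_pos: [565.3, -213.6, 261.2]
tcp_rot: [0.428, -0.561, 0.429, 0.564]
ft_force: [0.7, -0.1, 0.6]
grip_width: -0.3
```

```bash
python3 -c "
from h import *
plan([566,-216.4,247])
for c in ['scene','top']:
    im=manip.camera(c); cv2.imwrite('pics/p1_%s.png'%c,cv2.resize(im[140:340,260:480],None,fx=3,fy=3))
"
```

```text
t 10.8 tcp [ 565.3 -213.6  261.2] x [-0.004  0.001 -1.   ] z [-0.266  0.964  0.002] w -0.3 F [ 0.7 -0.1  0.6]
shift cm after turn [ 1.42  0.   -0.29]
```

View pics/p1_scene.png

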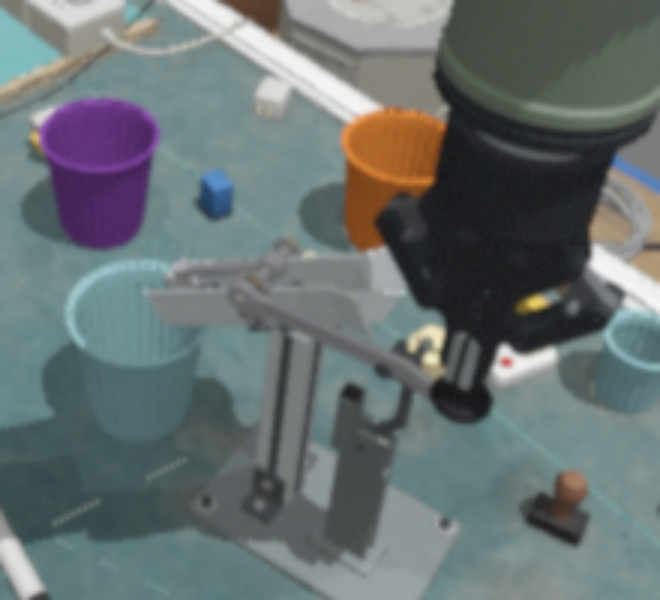

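The fingers are centred over the pad, crop (462,395). I press gradually and watch the force, a little outward to keep the knuckle off the channel's high end.

Call:
{"method": "arm_command", "body": {"steps": [[1,[0.6,0,-0.6],0],[1,[1.0,0,0],0],[1,[1.0,0,0],0],[1,[0.6,0,0],0],[1,[0,0,0],0]]}}

```text
t: 11.52
ee_pos: [568.0, -221.6, 231.3]
tcp_rot: [-0.429, 0.563, -0.429, -0.562]
ft_force: [1.5, -6.0, 7.4]
grip_width: -0.1
```

Call:
{"method": "arm_command", "body": {"steps": [[1,[1,0,0],0],[1,[0.8,0,0],0],[1,[0.5,0,0],0],[1,[0,0,0],0]]}}

```text
t: 12.02
ee_pos: [567.6, -220.6, 207.8]
tcp_rot: [0.429, -0.562, 0.429, 0.562]
ft_force: [-0.7, 0.1, -0.7]
grip_width: 0.1
```

```bash
python3 -c "
from h import *
plan([566,-216.4,201])
for c in ['scene','top']:
    im=manip.camera(c); cv2.imwrite('pics/p2_%s.png'%c,cv2.resize(im[140:340,260:480],None,fx=3,fy=3))
"
```

```text
t 12.03 tcp [ 567.6 -220.6  207.8] x [-0. -0. -1.] z [-0.265  0.964  0.   ] w 0.1 F [-0.7  0.1 -0.7]
shift cm after turn [0.68 0.04 0.44]
```

View pics/p2_scene.png

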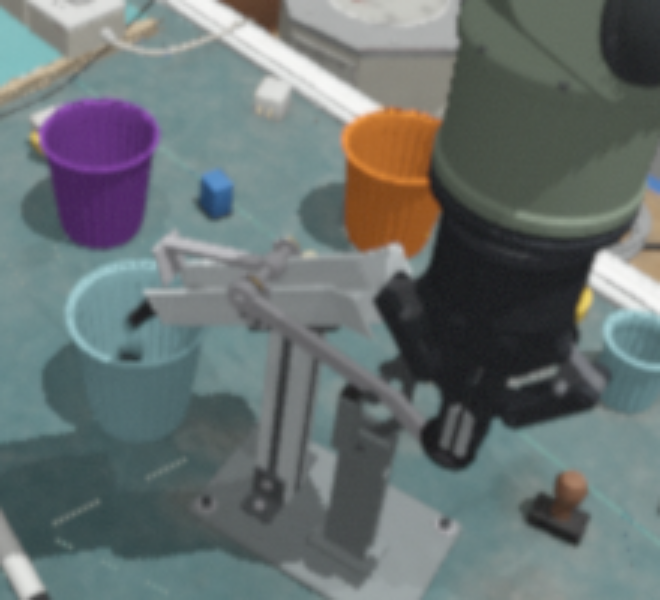

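Feet are sliding out, one in mid-air at crop (140,315) and one already in the cup. The force dropped to 0, so the pawl may have snapped. I'll press a few mm more to make sure.

Call:
{"method": "arm_command", "body": {"steps": [[1,[0.3,0,0],0],[1,[0.3,0,0],0],[1,[0,0,0],0]]}}

```text
t: 12.5
ee_pos: [567.8, -220.2, 202.5]
tcp_rot: [-0.429, 0.563, -0.428, -0.562]
ft_force: [-0.5, 2.6, 8.9]
grip_width: 0.1
```

Call:
{"method": "arm_command", "body": {"steps": [[1,[0.2,0,0],0],[1,[0,0,0],0],[1,[0,0,0],0]]}}

```text
t: 12.88
ee_pos: [567.8, -220.1, 200.7]
tcp_rot: [-0.429, 0.563, -0.428, -0.562]
ft_force: [-2.4, 2.7, 9.4]
grip_width: 0.1
```

```bash
python3 -c "
from h import *
state()
for c in ['scene','top']:
    im=manip.camera(c); cv2.imwrite('pics/p3_%s.png'%c,cv2.resize(im[140:340,260:480],None,fx=3,fy=3))
"
```

```text
t 12.88 tcp [ 567.8 -220.1  200.7] x [ 0.  0. -1.] z [-0.266  0.964  0.   ] w 0.1 F [-2.4  2.7  9.4]
```

View pics/p3_scene.png

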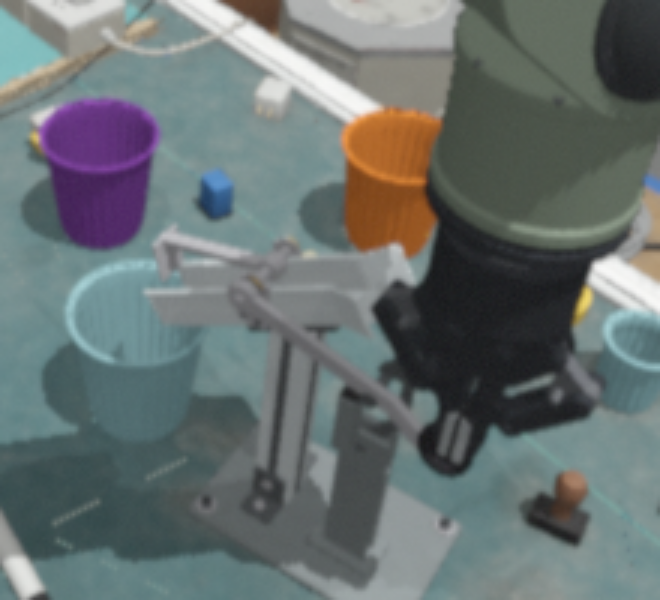

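Call:
{"method": "arm_command", "body": {"steps": [[1,[-0.5,0,0],0],[1,[-1,0,0],0],[1,[-3,0,0],0],[1,[-5,0,0],0],[1,[0,0,0],0]]}}

```text
t: 13.6
ee_pos: [568.9, -220.9, 299.0]
tcp_rot: [-0.429, 0.564, -0.428, -0.561]
ft_force: [0.0, 0.9, -0.9]
grip_width: 0.1
```

Call:
{"method": "arm_command", "body": {"steps": [[1,[-3,0,0],0],[1,[0,0,-5],0],[1,[0,0,-5],0],[1,[0,0,-3],0],[1,[0,0,0],0]]}}

```text
t: 14.22
ee_pos: [601.5, -348.0, 323.8]
tcp_rot: [0.429, -0.561, 0.43, 0.562]
ft_force: [0.2, 0.4, -0.1]
grip_width: 0.1
```

```bash
python3 -c "
from h import *
state()
for c in ['scene','top']:
    im=manip.camera(c); cv2.imwrite('pics/p4_%s.png'%c,cv2.resize(im[140:340,240:460] if c=='scene' else im[150:270,300:450],None,fx=3.5 if c=='scene' else 5,fy=3 if c=='scene' else 5,interpolation=cv2.INTER_CUBIC))
    for l in ['large_cup','press_pad','foot_0']: print(l,[(d['position'],d['conf']) for d in manip.place_of(c,l)])
"
```

```text
t 14.22 tcp [ 601.5 -348.   323.8] x [-0.002 -0.    -1.   ] z [-0.263  0.965  0.   ] w 0.1 F [ 0.2  0.4 -0.1]
large_cup [([539.3, 43.7, -2.1], 0.97), ([853.6, 66.7, 0.6], 0.92), ([648.7, 246.8, 2.5], 0.6)]
press_pad [([564.5, -219.3, 205.2], 0.83), ([744.1, 197.0, -3.3], 0.51)]
foot_0 [([536.6, 45.7, -0.3], 0.32)]
large_cup [([646.6, 246.4, -1.7], 0.87), ([856.2, 66.4, -3.9], 0.63), ([540.4, 43.9, -1.5], 0.56), ([546.3, 14.4, 139.7], 0.42)]
press_pad [([566.9, -215.1, 209.7], 0.63), ([546.6, 16.3, 140.3], 0.48)]
foot_0 [([537.2, 53.6, 16.6], 0.55), ([554.7, 33.0, 12.0], 0.5), ([542.2, 66.8, 10.5], 0.39), ([548.4, 40.7, 12.6], 0.37)]
```

View pics/p4_scene.png

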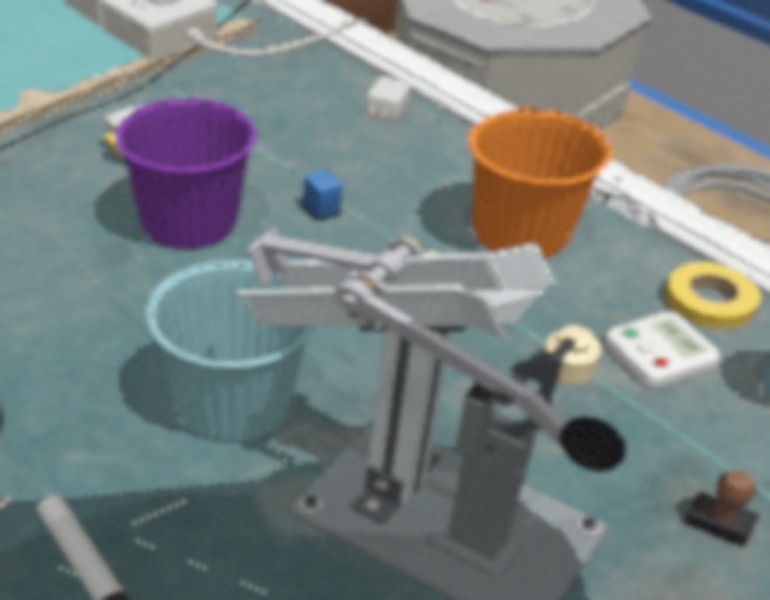

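View pics/p4_top.png

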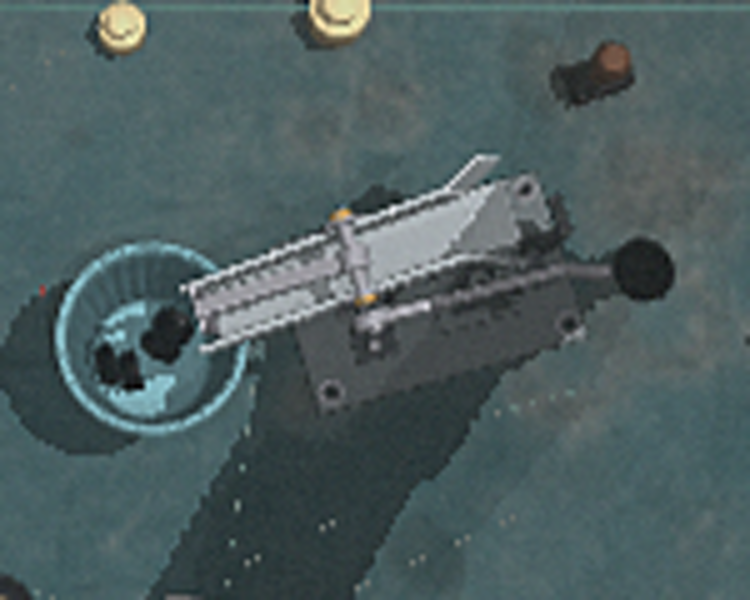

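The lever is held at about 40 mm down with the gate open, and the network finds 4 feet in the cup. I'll zoom once more to count them, check for a stuck foot and verify the bystanders.

```bash
python3 -c "
from h import *
im=manip.camera('top'); a=cv2.imread('pics/top0.png')
g=lambda i:cv2.resize(i[190:240,305:375],None,fx=10,fy=10,interpolation=cv2.INTER_CUBIC)
v=g(im); v=np.uint8(255*(v/255.)**0.6); cv2.imwrite('pics/z.png',v)
for d in manip.place_of('top','foot_0'): print(np.round(d['position']),d['conf'])
# bystander change: compare
for l in ['marker','tape_black','weight_small','relay_blue','transformer']: print(l,[(np.round(d['position']).tolist(),round(d['conf'],2)) for d in manip.place_of('top',l)[:2]])
d=cv2.absdiff(im,a).max(2); cv2.imwrite('pics/diff.png',d*3)
"
```

```text
[539.  65.  12.] 0.57
[534.  53.  14.] 0.5
[554.  33.  13.] 0.45
marker [([378.0, -26.0, -0.0], 0.65)]
tape_black [([381.0, 145.0, 1.0], 0.59)]
weight_small [([753.0, 67.0, 1.0], 0.55)]
relay_blue [([746.0, 198.0, 2.0], 0.62)]
transformer [([674.0, 364.0, -0.0], 0.7)]
```

View pics/z.png

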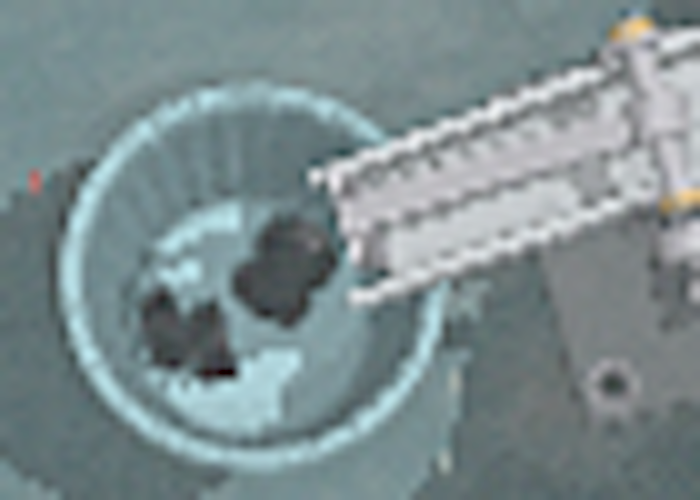

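View pics/diff.png

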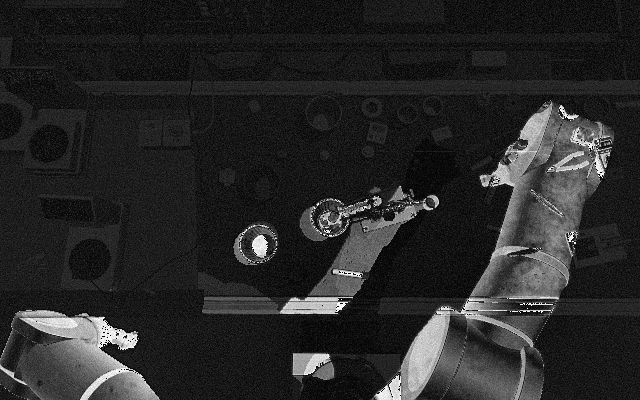

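The zoom shows two pairs of feet in the cup, at crop (180,335) and (285,265), and a clear channel. In the difference picture only the cup, chute, arm and shadows have changed. Handing in.

```bash
python3 -c "
from h import *
state(); print(manip.job_done())"
```

```text
t 14.97 tcp [ 602.1 -345.8  325.3] x [-0.  0. -1.] z [-0.265  0.964  0.   ] w -0.5 F [-1.  -0.2  0.9]
the job is handed in; nothing more can be done
None
```

The chute is empty: all four feet slid into the large cup, the catch holds the gate open, and I handed the job in at about 15 s. No verdict is reported.

I pinched the light-blue large cup by its rim, set it down under the spout with the gate shut, then pressed the pad about 46 mm down with shut fingers. The force dropped out just before full travel, where the catch should snap. I then moved the arm clear.

**Last checks**
- **Lever:** after I let go, the pad stayed at 205–210 mm, about 40 mm below its raised height, so the catch is holding.
- **Cup:** it stands upright at about (540, 44) mm, roughly 3 mm from the drop point.
- **Feet:** the zoomed top view shows two pairs of feet in the cup and a clear channel. The network found four feet in one picture but only three in the next; the feet overlap in pairs, and I went by the picture.
- **Bystanders:** the network's last positions for the marker and the roll of tape are within a few mm of its first ones. I did not measure the other three at the start. The before/after difference picture shows no sign that any of the five moved; the patch at the marker looks like arm shadow.

**What went less smoothly**
- The cup tilted about 0.2 rad while held by the rim, and stood upright again once released.
- As the fingers opened, the gripper leaned on the chute with about 15 N until I backed it off.

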